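# Plant the lamp stem in its foot

### The job

Take the thick wooden lamp stem and fit it upright into the bore of the square wooden lamp foot. Enter edge-first: lean the stem about 15 degrees and hold it for a moment with the lower edge of its end some 5 mm inside the bore's mouth, then straighten it, slide it fully home and let go. Leave the slim stem standing where it is.

Things in the scene. Friction and masses are not known exactly. Their poses are not given: they have to be found in the camera images.
- thick_stem: The thick of two round wooden lamp stems that stand upright and loose on the table: 30 mm diameter, 140 mm long, plus a brass nipple 10 mm in diameter and 10 mm high on top; about 75 g. The lower 3 mm is bevelled to a flat end 24 mm in diameter. Origin at the centre of the lower end; z along the stem to the top (upright at the start).
- slim_stem: The slim stem, a bystander: 20 mm diameter, otherwise of the same length and shape, standing loose on the table. Origin at the centre of its lower end, z up. The two stems may have swapped places.
- square_foot: The square wooden lamp foot, 110 x 110 mm and 45 mm high, fixed to the table, with one blind round bore in the centre of its top. Origin at the centre of its underside, z up. A round wooden foot (110 mm diameter, 45 mm high, with a 22 mm bore) also stands on the table and is not to be used; the two may have swapped places.
- bore (a point): Centre of the bore's mouth, level with the top of the square foot, z up, 45 mm above the table. The bore is 33 mm in diameter and 35 mm deep with a flat floor, so that a stem fully home has its lower end 35 mm below this point.

How it is judged:
By the outcome, as a careful person would: the job done as asked, in the order asked, and still so for the second after the job is handed in, with the robot touching nothing.
It also fails if it takes over 45 s, if anything falls off the work surface, if the arm or the gripper's body presses on something with over 40 N, if the wrist force passes 120 N, or if a joint passes its speed limit or range.

### The arm

A 6-joint arm with a two-finger parallel gripper is mounted at the origin on the work surface. World frame = base frame: x ahead of the robot, y to its left, z up, the work surface at z = 0. Lengths are in m, angles in rad, forces in N, time in s.
With the tool pointing down it reaches from about 0.35 to 0.775 m from the base axis. Payload 5.5 kg.
Tool frame: the origin (TCP) lies on the centre line of the jaws, within the pads' length; the fingertips stand 11 mm ahead of it and the grasp point (between the pads) lies 8 mm behind it (env.tip_extent is the distance from the TCP to the fingertips, in m); z points along the fingers, y is the line along which they close (so a half turn about z gives the same grasp; the last joint's range is limited). The gripper opens to 85 mm and grips with 20 to 120 N. Pads are 22 mm wide; open, the fingers measure 114 mm over their backs; the gripper's body (76 mm by 85 mm) begins 54 mm behind the grasp point. The pads swing forward as they close: fully open they stand 13 mm farther back than shut.
Start: joints at [1.128, 0.313, 0.046, 1.304, 0, 1.431], TCP at [0.171, 0.549, 0.242] pointing down, gripper open.
Joint ranges: [-2.76, 2.76], [-0.86, 1.69], [-1.03, 1.26], [-2.2, 2.34], [-1.47, 1.5], [-3.14, 3.14]. Speed limits (rad/s): [2.57, 2.57, 3.14, 3.14, 3.14, 3.14].

### API

Orientations are given as a unit quaternion [w, x, y, z].
In Python, from workcell import env gives the robot as it stands.
- The arm moves only by the shell command python3 -m jog 'ROWS' [FORCE]. ROWS is JSON, a list of rows, each a list of 5 numbers: the gripper's target within -1 to 1 (shut at 1, half-way at 0, fully open at -1), then the shift along the tool's x, y, z in m, then the turn about the tool's z in degrees. In form: [[fingers, tx, ty, tz, turn], ...]. A call has 1 to 5 rows; each row shifts and turns the commanded pose from where the row before left it, along the tool's axes as they then stand; what a row does not reach is not made up. A row lasts 1/12 s, in which the tool goes at most 41.7 mm and 7.16 degrees, less where a joint would pass 70% of its speed; a pose out of reach is approached as far as the arm can. A call is refused whole if a number of a shift passes 0.0417 or a number of a turn 7.16, either way. A call with a gripper value outside its range is refused whole. The fingers move at their own pace and stop on an object; FORCE is the grip in N (left out, the last holds). Time passes only in rows, so rows that do not move let the fingers close. It gives the time, the measured TCP pose, the force, the opening and the grip force at its end, in the units of the state.
- env.get_state(): the state, without advancing time (a new reading comes with each control period).
- env.read_camera(name): name is "side" or "top"; returns a dict with "img" (384x512x3 uint8, red, green, blue), "fov_y" (degrees; the focal length in pixels is half the picture's height over the tangent of half this angle, whatever the lens; pixels are square), "cx", "cy" (the principal point, pixels), "T" (4x4, takes a point from camera to world coordinates). Camera axes: x right, y up, looking along -z (the intrinsics and any distortion apply to the point x, -y, -z); pixel columns grow to the right and rows downward; lengths in m; the calibration is good to about 2 mm. A picture is of the moment at which its call begins. There is no depth.
- env.hand_in(): hands the job in; it is judged then, once.
The state is a dict: "clock": time; "joint_pos": joint angles; "qvel": joint speeds; "tau": joint torques, N m; "tcp_pos": TCP position; "orientation": TCP orientation; "wrist_force": force on the tool from outside, world axes, zero at the start; "ft_torque": the same for the moment, N m; "finger_gap": finger opening in m; "grip_force": force on a finger pad.
Only numpy, scipy, OpenCV 4.12 (cv2) and the standard library are available. Lean on these libraries where they do the work, as an engineer would, in place of code of your own. Each camera call takes 0.05 s, during which the arm holds its last target. There are 200 camera calls.

## Working session

There is one attempt and no reset: what is moved stays moved. The work goes in short steps, Python scripts to look and compute and a shell command to move; the robot and the scene stay as the last step left them, time stands still between calls to the robot, and variables do not carry over. Pictures are saved under pics/ and viewed, at most 10 in all, crops included, and the job is handed in when it is done.

```bash
mkdir -p pics; cat > h.py <<'E'
import numpy as np,cv2
from workcell import env
from scipy.spatial.transform import Rotation as R
def cam(n,save=None):
    c=env.read_camera(n)
    if save: cv2.imwrite(f'pics/{save}.png',c['img'][:,:,::-1])
    return c
def K(c):
    f=c['img'].shape[0]/2/np.tan(np.radians(c['fov_y'])/2)
    return np.array([[f,0,c['cx']],[0,f,c['cy']],[0,0,1.]])
def dist(c): return np.array(c.get('dist',c.get('distortion',np.zeros(5))),float)
def ray(c,u,v):
    p=cv2.undistortPoints(np.array([[[u,v]]],float),K(c),dist(c))[0,0]
    T=np.array(c['T']);return T[:3,3],T[:3,:3]@np.array([p[0],-p[1],-1])
def onz(c,u,v,z):
    o,d=ray(c,u,v);return o+d*(z-o[2])/d[2]
def proj(c,P):
    T=np.array(c['T']);q=(np.atleast_2d(P)-T[:3,3])@T[:3,:3];q=q*[1,-1,-1]
    return cv2.projectPoints(q,np.zeros(3),np.zeros(3),K(c),dist(c))[0][:,0]
def st():
    s=env.get_state();r=R.from_quat(np.roll(s['orientation'],-1)).as_matrix()
    print(s['clock'],np.round(s['tcp_pos'],4),'x',r[:,0].round(3),'y',r[:,1].round(3),'z',r[:,2].round(3),np.round(s['wrist_force'],2),s['finger_gap'],s['grip_force'],np.round(s['joint_pos'],2))
E
python3 - <<'E'
from h import *
for n in('top','side'):
    c=cam(n,n+'0'); print(n,{k:v for k,v in c.items() if k!='img'})
st()
E
```

```text
top {'fov_y': 51.73340227183108, 'cx': 254.275282860698, 'cy': 200.8125149625355, 'T': array([[ 0.00825417,  0.99704697, -0.07634926,  0.45692954],
       [-0.99992354,  0.00752667, -0.00981146,  0.01761017],
       [-0.00920783,  0.07642441,  0.99703286,  1.03539181],
       [ 0.        ,  0.        ,  0.        ,  1.        ]])}
side {'fov_y': 47.51916419875597, 'cx': 260.96427761466884, 'cy': 191.19328602722103, 'T': array([[-0.97974127,  0.16058066, -0.11966997,  0.38219552],
       [-0.20000204, -0.75379241,  0.62593625,  0.68774002],
       [ 0.01030694,  0.63718981,  0.77063799,  0.88459601],
       [ 0.        ,  0.        ,  0.        ,  1.        ]])}
0.1 [0.1713 0.5484 0.2415] x [-0.955  0.298  0.   ] y [ 0.298  0.955 -0.002] z [-0.001 -0.001 -1.   ] [ 0.31 -0.97 -0.54] 0.08559363319913045 0.0 [1.13 0.31 0.05 1.3  0.   1.43]
```

View pics/top0.png

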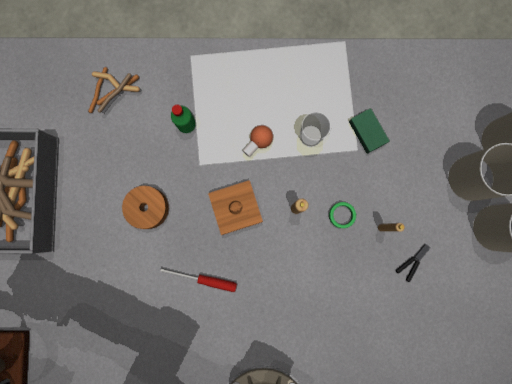

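View pics/side0.png

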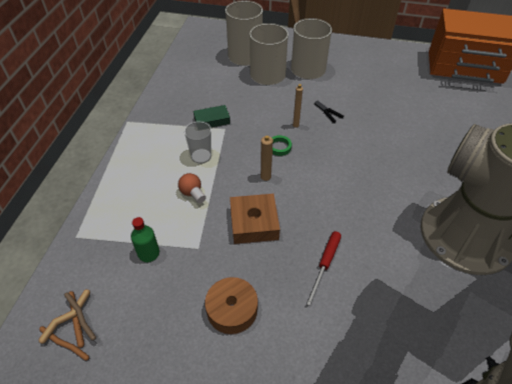

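```bash
python3 - <<'E'
from h import *
t=cv2.imread('pics/top0.png');s=cv2.imread('pics/side0.png')
a=cv2.resize(t[160:260,200:330],None,fx=6,fy=6,interpolation=cv2.INTER_CUBIC)
cv2.imwrite('pics/tc.png',a)
b=cv2.resize(s[125:255,215:315],None,fx=4.6,fy=4.6,interpolation=cv2.INTER_CUBIC)
cv2.imwrite('pics/sc.png',b)
for n,im in(('t',t),('s',s)):
    hsv=cv2.cvtColor(im,cv2.COLOR_BGR2HSV)
    m=((hsv[...,1]>110)&(hsv[...,0]<22)&(hsv[...,2]>60)).astype(np.uint8)
    k,_,S,C=cv2.connectedComponentsWithStats(m)
    for i in range(1,k):
        if S[i,4]>60: print(n,S[i],C[i].round(1))
E
```

```text
t [ 89  67  30  46 347] [100.9  88.7]
t [122  75  17  17 126] [131.1  83.7]
t [172 105  10  10  86] [176.6 109.4]
t [251 126  22  22 371] [261.5 136. ]
t [  5 141  13  16 117] [ 11.5 148.9]
t [  7 148  26  31 337] [ 20.  165.1]
t [ 209  181   54   54 1893] [235.  207.2]
t [  5 186  21  23 291] [ 16.3 195.1]
t [ 122  186   44   43 1431] [143.7 207. ]
t [292 199  14  14 106] [299.  206.6]
t [  1 214  17  28 217] [  9.1 227. ]
t [378 224  26   7 135] [390.9 227.2]
t [197 275  40  17 364] [217.  282.8]
t [  0 334  13  15 130] [  4.6 339.4]
t [  9 350  13  34 200] [ 16.6 370.4]
s [44  0 16 11 86] [50.2  3.5]
s [64  0 10 14 67] [67.7  6.6]
s [81  0 19 17 74] [89.   7.6]
s [111   0  17  22 177] [118.1   9. ]
s [123   0  15  24 162] [129.9  11.3]
s [201   0  32   6 133] [217.    1.7]
s [291   0   8  22 120] [295.3   9.2]
s [ 36   5  29  37 427] [50.  23.2]
s [ 406    4  106   79 4640] [470.5  41. ]
s [ 57   9  25  34 327] [69.3 25.2]
s [ 75  12  23  33 311] [85.8 28.2]
s [105  18  18  28 187] [113.4  32.1]
s [118  21  15  26 166] [125.1  33.8]
s [  0  29  15  30 272] [ 5.6 42.6]
s [  3  33  
[... 169 characters left out ...]

s [ 0 66  7 20 63] [ 2.  75.6]
s [ 43  66  27  38 315] [56.7 84.1]
s [ 62  66  24  35 308] [73.5 83.2]
s [33 70 19 16 87] [44.1 76.4]
s [86 71 10 16 68] [90.8 79.4]
s [26 84 12 23 89] [31.3 92.6]
s [294  84   8  43 165] [297.4 105.2]
s [ 36  95  28  40 374] [ 49.3 114.4]
s [ 13  97  32  43 480] [ 28.4 118.3]
s [ 28 125  30  41 414] [ 42.4 145. ]
s [  5 129  33  45 434] [ 20.6 151. ]
s [261 136  11  44 378] [266.  156.9]
s [  0 160  31  48 516] [ 14.  183.4]
s [179 174  21  22 319] [188.2 183.1]
s [ 230  194   50   41 1603] [253.7 213.9]
s [132 217  11  10  85] [137.4 221.8]
s [320 231  21  38 363] [330.3 248.9]
s [ 205  278   53   49 1974] [230.9 301.9]
s [ 40 312  49  48 557] [ 69.5 337. ]
```

View pics/tc.png

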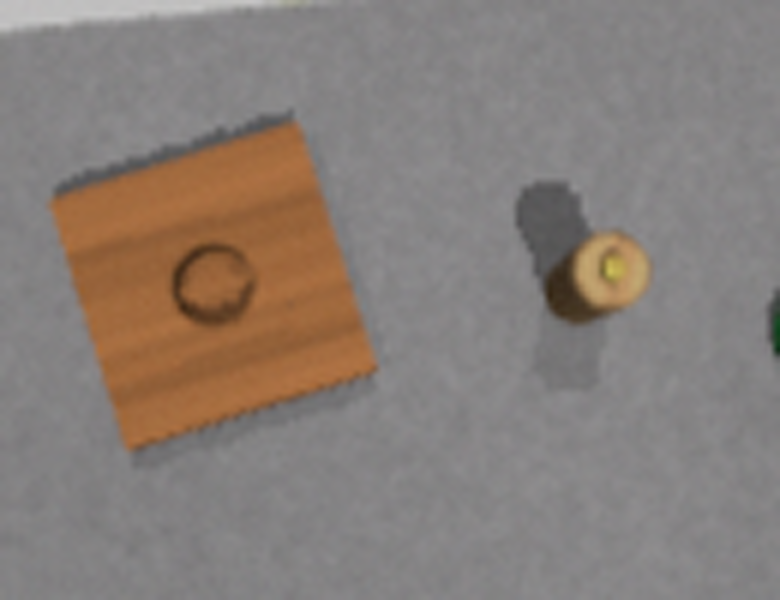

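View pics/sc.png

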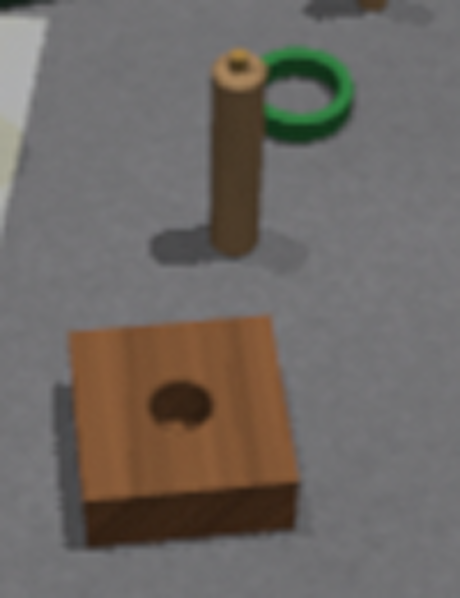

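```bash
python3 - <<'E'
from h import *
t,s=cam('top'),cam('side')
def T(x,y,z):return onz(t,200+(x+.5)/6-.5,160+(y+.5)/6-.5,z).round(4)
def S(x,y,z):return onz(s,215+(x+.5)/4.6-.5,125+(y+.5)/4.6-.5,z).round(4)
tc=np.array([T(*p,.045) for p in((51,200),(296,120),(377,372),(131,450))])
sc=np.array([S(*p,.045) for p in((70,332),(270,318),(298,482),(83,500))])
print(tc,sc,tc.mean(0),sc.mean(0))
for a in(tc,sc): print([np.linalg.norm(a[i]-a[i-1]).round(4) for i in range(4)])
print('bore',T(213,284,.045),S(181,406,.045))
print('stem',T(612,270,.14),S(239,72,.14))
print('slim',onz(t,400,227.5,.14),onz(s,299,87,.14))
E
```

```text
[[0.5518 0.1437 0.045 ]
 [0.5863 0.0413 0.045 ]
 [0.4809 0.0066 0.045 ]
 [0.4477 0.1086 0.045 ]] [[0.5842 0.0394 0.045 ]
 [0.4809 0.0074 0.045 ]
 [0.4475 0.11   0.045 ]
 [0.5513 0.1432 0.045 ]] [0.516675 0.07505  0.045   ] [0.515975 0.075    0.045   ]
[np.float64(0.1099), np.float64(0.1081), np.float64(0.111), np.float64(0.1073)]
[np.float64(0.1089), np.float64(0.1081), np.float64(0.1079), np.float64(0.109)]
bore [0.5171 0.0753 0.045 ] [0.5155 0.0754 0.045 ]
stem [ 0.5177 -0.0807  0.14  ] [ 0.5168 -0.0787  0.14  ]
slim [ 0.46778578 -0.30175607  0.14      ] [ 0.46972453 -0.30516393  0.14      ]
```

```bash
python3 -m jog '[[-1,0,0,0,6.8],[-1,0,0,0,6.8],[-1,0,0,0,6.8],[-1,0,0,0,6.8]]' 20; python3 -m jog '[[-1,0,0,0,6.8],[-1,0,0,0,6.8],[-1,0,0,0,6.8],[-1,0,0,0,6.8],[-1,0,0,0,0]]'; python3 -c "
from h import *;st()"
```

```text
clock: 0.53
tcp_pos: [0.1714, 0.5487, 0.242]
orientation: [-0.0, 0.382, 0.924, -0.0]
wrist_force: [0.1, -0.3, 0.3]
finger_gap: 0.0854
grip_force: 0.0
clock: 0.95
tcp_pos: [0.1714, 0.5487, 0.2421]
orientation: [0.0, 0.587, 0.809, -0.0]
wrist_force: [-0.7, -0.0, 0.3]
finger_gap: 0.0854
grip_force: 0.0
0.95 [0.1714 0.5487 0.2421] x [-0.31   0.951 -0.   ] y [ 0.951  0.31  -0.   ] z [-0. -0. -1.] [-0.68 -0.05  0.33] 0.08544856940384349 0.0 [ 1.13  0.31  0.05  1.3  -0.    2.38]
```

```bash
R='' ; python3 -m jog '[[-1,-0.0352,0.0067,0,0],[-1,-0.0352,0.0067,0,0],[-1,-0.0352,0.0067,0,0],[-1,-0.0352,0.0067,0,0],[-1,-0.0352,0.0067,0,0]]' >/dev/null; python3 -m jog '[[-1,-0.0352,0.0067,0,0],[-1,-0.0352,0.0067,0,0],[-1,-0.0352,0.0067,0,0],[-1,-0.0352,0.0067,0,0],[-1,-0.0352,0.0067,0,0]]' >/dev/null; python3 -m jog '[[-1,-0.0352,0.0067,0,0],[-1,-0.0352,0.0067,0,0],[-1,-0.0352,0.0067,0,0],[-1,-0.0352,0.0067,0,0],[-1,-0.0352,0.0067,0,0]]' >/dev/null; python3 -m jog '[[-1,-0.0352,0.0067,0,0],[-1,-0.0352,0.0067,0,0],[-1,-0.0352,0.0067,0,0],[-1,-0.0352,0.0067,0,0]]'>/dev/null;  python3 -m jog '[[-1,-0.0352,0.0067,0,0],[-1,0,0,0,0],[-1,0,0,0,0]]' ; python3 - <<'E'
from h import *
st()
s=env.get_state();r=R.from_quat(np.roll(s['orientation'],-1)).as_matrix()
print(r.T@(np.array([.5172,-.0797,.107])-s['tcp_pos']))
E
```

```text
clock: 2.78
tcp_pos: [0.5196, -0.0794, 0.2416]
orientation: [-0.001, 0.586, 0.81, -0.0]
wrist_force: [0.7, -0.6, -1.0]
finger_gap: 0.0854
grip_force: 0.0
2.7833 [ 0.5196 -0.0794  0.2416] x [-0.313  0.95   0.001] y [ 0.95   0.313 -0.001] z [-0.001  0.    -1.   ] [ 0.72 -0.6  -0.99] 0.0854290785657486 0.0 [-0.3   0.22 -0.08  1.27  0.    0.95]
[ 0.0003375  -0.00227962  0.13460393]
```

```bash
python3 -m jog '[[-1,0,-0.0023,0.027,0],[-1,0,0,0.027,0],[-1,0,0,0.027,0],[-1,0,0,0.027,0],[-1,0,0,0.0266,0]]' >/dev/null; python3 -m jog '[[-1,0,0,0,0],[1,0,0,0,0],[1,0,0,0,0],[1,0,0,0,0],[1,0,0,0,0]]' 20;python3 -m jog '[[1,0,0,0,0],[1,0,0,0,0],[1,0,0,0,0],[1,0,0,0,0],[1,0,0,0,0]]' 20; python3 - <<'E'
from h import *
st(); cam('side','side1')
E
```

```text
clock: 3.62
tcp_pos: [0.5183, -0.0786, 0.1097]
orientation: [0.002, 0.586, 0.811, 0.001]
wrist_force: [-0.4, -0.0, 0.6]
finger_gap: 0.0391
grip_force: 0.0
clock: 4.03
tcp_pos: [0.5178, -0.079, 0.1094]
orientation: [0.001, 0.586, 0.81, 0.0]
wrist_force: [-1.5, -0.4, 6.0]
finger_gap: 0.0293
grip_force: 19.7
4.0333 [ 0.5178 -0.079   0.1094] x [-0.313  0.95  -0.002] y [0.95  0.313 0.002] z [ 0.002 -0.001 -1.   ] [-1.54 -0.43  5.98] 0.029288905139420895 19.690094590187073 [-0.3   0.29 -0.32  0.95 -0.    0.95]
```

View pics/side1.png

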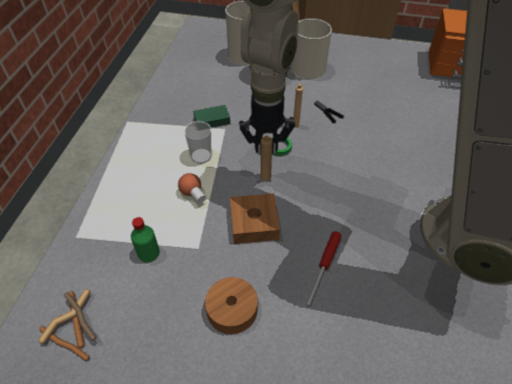

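```bash
python3 -m jog '[[1,0,0,-0.02,0],[1,0,0,-0.025,0],[1,0,0,-0.025,-6],[1,0,0,0,-6],[1,0,0,0,-6]]' 20 >/dev/null; python3 -m jog '[[1,0,0,0,-6],[1,0,0,0,-6],[1,0,0,0,-6],[1,0,0,0,-6],[1,0,0,0,-6]]' >/dev/null; python3 -m jog '[[1,0,0,0,-6],[1,0,0,0,-6],[1,0,0,0,-6],[1,0,0,0,-6],[1,0,0,0,-6]]' >/dev/null; python3 -m jog '[[1,0,0,0,-6],[1,0,0,0,-6],[1,0,0,0,0],[1,0,0,0,0]]'; python3 - <<'E'
from h import *
st()
s=env.get_state();r=R.from_quat(np.roll(s['orientation'],-1)).as_matrix()
print(r.T@(np.array([.431,.0471,.1424])-s['tcp_pos']))
E
```

```text
clock: 5.67
tcp_pos: [0.5171, -0.0785, 0.178]
orientation: [0.0, -0.157, 0.988, -0.0]
wrist_force: [-0.5, -0.3, -0.6]
finger_gap: 0.0293
grip_force: 20.4
5.6667 [ 0.5171 -0.0785  0.178 ] x [-0.951 -0.31  -0.   ] y [-0.31   0.951 -0.   ] z [ 0. -0. -1.] [-0.53 -0.31 -0.61] 0.029345944607014625 20.41242554783821 [-0.3   0.24 -0.21  1.12  0.   -0.62]
[0.04289565 0.14616444 0.03558389]
```

```bash
python3 -m jog '[[1,0.0072,0.0244,0,0],[1,0.0072,0.0244,0,0],[1,0.0072,0.0244,0,0],[1,0.0072,0.0244,0,0],[1,0.0072,0.0244,0,0]]' 20 >/dev/null; python3 -m jog '[[1,0.007,0.0242,0,0],[1,0,0,0.018,0],[1,0,0,0.0176,0],[1,0,0,0,0],[1,0,0,0,0]]'; python3 - <<'E'
from h import *
st(); s=env.get_state();r=R.from_quat(np.roll(s['orientation'],-1)).as_matrix()
print((s['tcp_pos']-np.array([.5165,.0753,0]))@r)
c=cam('side','side2')
a=cv2.resize(c['img'][110:260,200:350,::-1],None,fx=4,fy=4,interpolation=cv2.INTER_CUBIC);cv2.imwrite('pics/s2c.png',a)
E
```

```text
clock: 6.5
tcp_pos: [0.4297, 0.047, 0.1419]
orientation: [-0.001, -0.158, 0.987, 0.0]
wrist_force: [0.5, 0.2, -0.9]
finger_gap: 0.0298
grip_force: 20.5
6.5 [0.4297 0.047  0.1419] x [-0.95  -0.312  0.002] y [-0.312  0.95   0.001] z [-0.002  0.    -1.   ] [ 0.46  0.23 -0.91] 0.029837464323408905 20.473230555653572 [-0.08  0.1  -0.48  0.99  0.   -0.39]
[ 0.0915465   0.00029354 -0.14173699]
```

View pics/s2c.png

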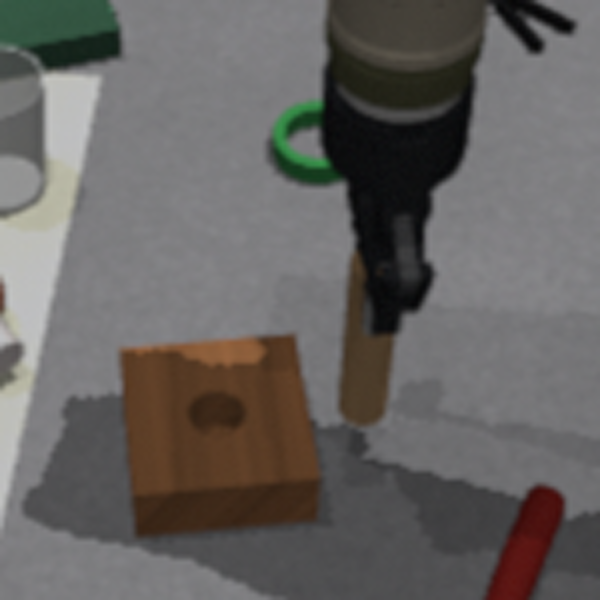

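```bash
python3 -m jog '[[1,-0.01,0,0,0],[1,-0.01,0,0,0],[1,-0.006,0,0,0],[1,-0.006,0,0,0],[1,-0.006,0,0,0]]' 20 ; python3 -m jog '[[1,-0.006,0,0,0],[1,-0.006,0,0,0],[1,0,0,0,0],[1,0,0,0,0]]'; cat > tilt.py <<'E'
from h import *
import sys
st(); s=env.get_state();r=R.from_quat(np.roll(s['orientation'],-1)).as_matrix()
print('rel bore',((s['tcp_pos']-np.array([.5165,.0753,0]))@r).round(4))
c=cam('side')
a=cv2.resize(c['img'][110:260,200:350,::-1],None,fx=4,fy=4,interpolation=cv2.INTER_CUBIC)
# predicted stem sides for several tilts, about the grasp point
g=s['tcp_pos']-.008*r[:,2]; w=-r[:,0]
for t,col in((0,(255,0,0)),(15,(0,255,0))):
    u=w*np.sin(np.radians(t))+np.array([0,0,1])*np.cos(np.radians(t))
    p=(proj(c,[g-.1174*u,g-.02*u])-[200,110]+.5)*4
    cv2.line(a,*[tuple(int(q) for q in x) for x in p],col,1)
    print(t,p.round())
cv2.imwrite(f'pics/{sys.argv[1]}.png',a)
E
python3 tilt.py t1
```

```text
clock: 6.97
tcp_pos: [0.4671, 0.0587, 0.1421]
orientation: [-0.0, -0.158, 0.987, -0.0]
wrist_force: [-1.9, -2.1, 1.0]
finger_gap: 0.0294
grip_force: 19.7
clock: 7.3
tcp_pos: [0.4784, 0.0629, 0.1419]
orientation: [0.0, -0.159, 0.987, 0.0]
wrist_force: [-1.2, 0.7, -1.6]
finger_gap: 0.0293
grip_force: 20.0
7.3 [0.4784 0.0629 0.1419] x [-0.95  -0.314 -0.   ] y [-0.314  0.95   0.001] z [ 0.     0.001 -1.   ] [-1.19  0.72 -1.59] 0.029307771603682364 19.95742902159691 [-0.04  0.19 -0.37  1.01  0.   -0.36]
rel bore [ 0.04    0.0003 -0.1419]
0 [[282. 420.]
 [287. 317.]]
15 [[332. 411.]
 [296. 315.]]
```

View pics/t1.png

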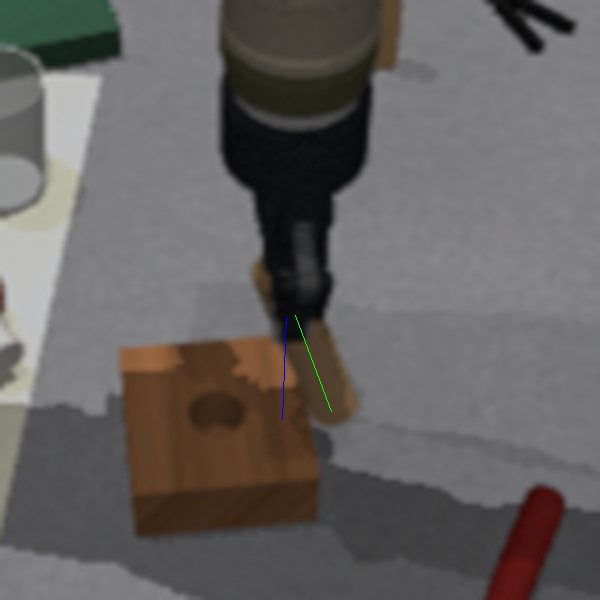

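```bash
python3 -m jog '[[1,0.006,0,-0.01,0],[1,0,0,-0.01,0],[1,0,0,-0.01,0],[1,-0.015,0,0,0],[1,-0.015,0,0,0]]' 20 >/dev/null; python3 -m jog '[[1,-0.015,0,0,0],[1,-0.015,0,0,0],[1,-0.016,0,0,0],[1,0,0,0,0],[1,0,0,0,0]]'; python3 tilt.py t2; python3 - <<'E'
from h import *
s=env.get_state();r=R.from_quat(np.roll(s['orientation'],-1)).as_matrix()
c=cam('side');h=cv2.cvtColor(c['img'],cv2.COLOR_RGB2HSV)
g=s['tcp_pos']-.008*r[:,2]
cv2.imwrite('pics/hs.png',np.hstack([h[110:260,200:350,i] for i in range(3)]))
t=cam('top');cv2.imwrite('pics/t2top.png',t['img'][...,::-1])
E
```

```text
clock: 8.18
tcp_pos: [0.5451, 0.0846, 0.1731]
orientation: [0.001, -0.159, 0.987, -0.0]
wrist_force: [-0.7, -0.9, -0.7]
finger_gap: 0.0289
grip_force: 20.0
8.1833 [0.5451 0.0846 0.1731] x [-0.95  -0.314 -0.001] y [-0.314  0.95  -0.   ] z [ 0.001  0.    -1.   ] [-0.69 -0.89 -0.71] 0.0288817128457708 20.002370439469814 [ 0.01  0.3  -0.15  1.12  0.   -0.31]
rel bore [-0.0303 -0.0002 -0.1731]
0 [[166. 398.]
 [161. 291.]]
15 [[217. 390.]
 [170. 289.]]
```

View pics/t2.png

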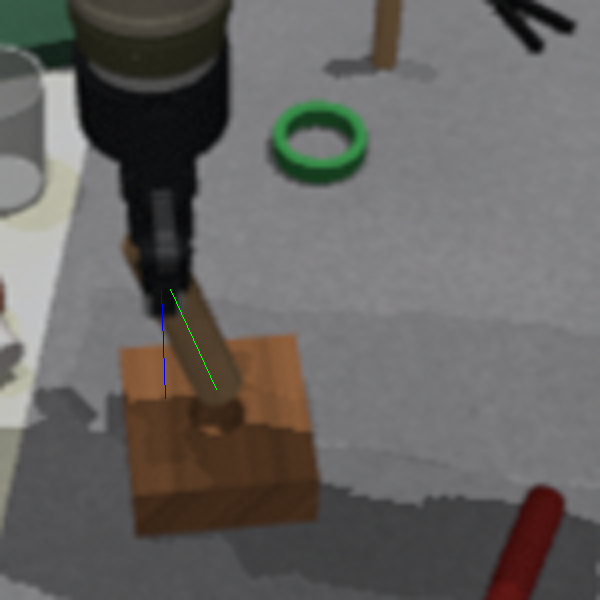

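```bash
python3 -m jog '[[1,0,0,0.007,0],[1,0,0,0.007,0],[1,0,0,0.006,0],[1,0,0,0.005,0],[1,0,0,0,0]]' 20; python3 -m jog '[[1,0,0,0,0],[1,0,0,0,0],[1,0,0,0,0],[1,0,0,0,0],[1,0,0,0,0]]'; python3 tilt.py t3
```

```text
clock: 8.75
tcp_pos: [0.5432, 0.0844, 0.1454]
orientation: [-0.001, -0.159, 0.987, 0.0]
wrist_force: [0.2, 0.4, -1.3]
finger_gap: 0.0295
grip_force: 20.0
clock: 9.17
tcp_pos: [0.5446, 0.0845, 0.1474]
orientation: [0.0, -0.159, 0.987, -0.0]
wrist_force: [-0.7, -0.0, -0.7]
finger_gap: 0.0291
grip_force: 20.0
9.1667 [0.5446 0.0845 0.1474] x [-0.95  -0.313 -0.001] y [-0.313  0.95  -0.   ] z [ 0.001  0.    -1.   ] [-0.69 -0.03 -0.74] 0.029091577903517248 19.9783406406641 [ 0.01  0.31 -0.19  1.07  0.   -0.31]
rel bore [-0.0297 -0.     -0.1474]
0 [[167. 424.]
 [163. 321.]]
15 [[218. 416.]
 [172. 319.]]
```

View pics/t3.png

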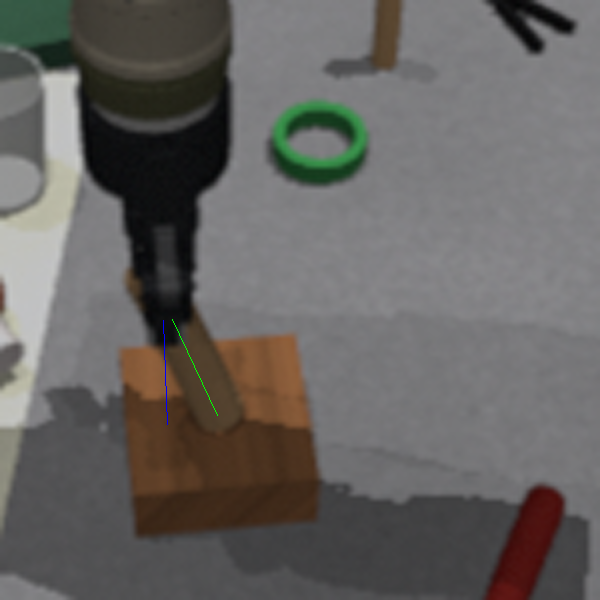

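```bash
python3 -m jog '[[1,0,0,0,0],[1,0,0,0,0],[1,0,0,0,0],[1,0,0,0.002,0],[1,0,0,0.002,0]]' 20; python3 -m jog '[[1,0.005,0,0,0],[1,0.005,0,0.001,0],[1,0.005,0,0,0],[1,0.005,0,0.001,0],[1,0.005,0,0,0]]';  python3 -m jog '[[1,0.004,0,0.001,0],[1,0,0,0,0],[1,0,0,0,0],[1,0,0,0,0]]'; python3 tilt.py t4
```

```text
clock: 9.63
tcp_pos: [0.5445, 0.0845, 0.1431]
orientation: [0.0, -0.159, 0.987, 0.0]
wrist_force: [0.1, 0.3, -1.7]
finger_gap: 0.0294
grip_force: 20.0
clock: 10.05
tcp_pos: [0.5203, 0.0765, 0.1413]
orientation: [0.0, -0.159, 0.987, -0.0]
wrist_force: [3.1, 1.2, 0.5]
finger_gap: 0.0293
grip_force: 19.7
clock: 10.38
tcp_pos: [0.5161, 0.0752, 0.1397]
orientation: [-0.001, -0.159, 0.987, -0.0]
wrist_force: [0.8, -0.9, 0.5]
finger_gap: 0.0293
grip_force: 19.8
10.3833 [0.5161 0.0752 0.1397] x [-0.95  -0.313  0.002] y [-0.313  0.95   0.   ] z [-0.002 -0.    -1.   ] [ 0.84 -0.93  0.52] 0.029325456951643215 19.783910857513547 [-0.01  0.27 -0.28  1.03 -0.   -0.33]
rel bore [ 6.000e-04  1.000e-04 -1.397e-01]
0 [[217. 428.]
 [217. 325.]]
15 [[267. 419.]
 [226. 324.]]
```

View pics/t4.png

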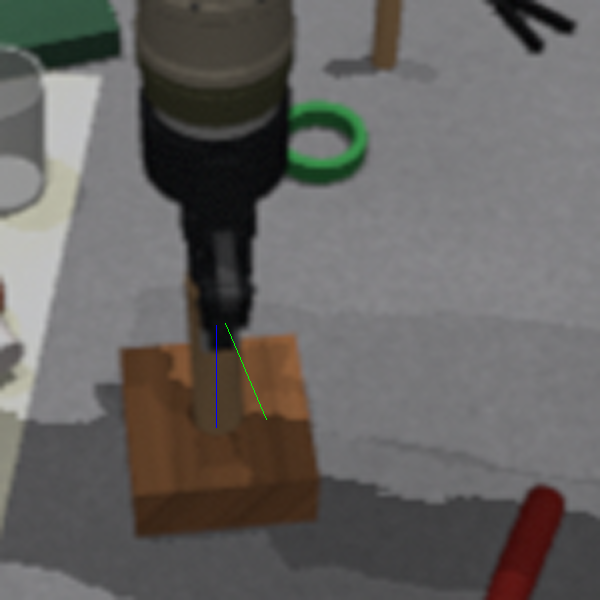

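```bash
python3 -m jog '[[1,0,0,0.004,0],[1,0,0,0.004,0],[1,0,0,0.004,0],[1,0,0,0.003,0],[1,0,0,0,0]]' 20;  python3 -m jog '[[1,0,0,0.003,0],[1,0,0,0.002,0],[1,0,0,0.002,0],[1,0,0,0,0],[1,0,0,0,0]]'
```

```text
clock: 10.85
tcp_pos: [0.5162, 0.0754, 0.1239]
orientation: [-0.001, -0.159, 0.987, 0.0]
wrist_force: [0.9, -0.3, -1.1]
finger_gap: 0.0296
grip_force: 19.8
clock: 11.27
tcp_pos: [0.5174, 0.0755, 0.1192]
orientation: [0.001, -0.159, 0.987, -0.0]
wrist_force: [-1.3, 0.9, 6.2]
finger_gap: 0.0291
grip_force: 20.6
```

```bash
python3 -m jog '[[1,0,0,0,0],[0,0,0,0,0],[-0.3,0,0,0,0],[-0.5,0,0,0,0],[-0.5,0,0,0,0]]' 20;  python3 -m jog '[[-0.5,0,0,0,0],[-0.5,0,0,-0.01,0],[-0.5,0,0,-0.02,0],[-0.5,0,0,-0.03,0],[-0.5,0,0,-0.03,0]]'; python3 -m jog '[[-0.5,0.0,0,-0.03,0],[-0.5,0.035,-0.02,0,0],[-0.5,0.035,-0.035,0,0],[-0.5,0.02,-0.035,0,0],[-0.5,0,-0.035,0,0]]';python3 -m jog '[[-0.5,0,-0.035,0,0],[-0.5,0,-0.035,0,0],[-0.5,0,0,0,0],[-0.5,0,0,0,0],[-0.5,0,0,0,0]]'; python3 - <<'E'
from h import *
st()
for n in('top','side'):
    c=cam(n,n+'9');u,v=proj(c,[.5165,.0753,.15])[0].round().astype(int)
    # where are tops if home: expected nipple at z=.160, stem top z=.150
    h=cv2.cvtColor(c['img'],cv2.COLOR_RGB2HSV)
    a=c['img'][v-14:v+15,u-14:u+15].astype(int)
    m=(a.sum(2)>390)&(a[...,0]>a[...,2]+35)
    ys,xs=np.nonzero(m); print(n,(u,v),'bright centroid',xs.mean()+u-14,ys.mean()+v-14,'box',xs.min()+u-14,xs.max()+u-14,ys.min()+v-14,ys.max()+v-14,m.sum())
    print('pred',proj(c,[[.5165,.0753,.15],[.5165,.0753,.16],[.5165,.0753,.18]]).round(1).tolist())
E
```

```text
clock: 11.68
tcp_pos: [0.5167, 0.0754, 0.1179]
orientation: [-0.0, -0.159, 0.987, 0.0]
wrist_force: [-0.3, -0.3, -0.6]
finger_gap: 0.0641
grip_force: 0.0
clock: 12.1
tcp_pos: [0.516, 0.0754, 0.209]
orientation: [-0.001, -0.159, 0.987, 0.0]
wrist_force: [0.6, 0.9, 0.2]
finger_gap: 0.0641
grip_force: 0.0
clock: 12.52
tcp_pos: [0.4708, -0.0653, 0.2396]
orientation: [-0.0, -0.159, 0.987, -0.0]
wrist_force: [0.4, 1.1, -0.7]
finger_gap: 0.0641
grip_force: 0.0
clock: 12.93
tcp_pos: [0.4956, -0.1308, 0.2383]
orientation: [-0.0, -0.158, 0.987, 0.0]
wrist_force: [-0.0, 0.4, 0.1]
finger_gap: 0.0644
grip_force: 0.0
12.9333 [ 0.4956 -0.1308  0.2383] x [-0.95  -0.313  0.   ] y [-0.313  0.95   0.001] z [-0.001  0.001 -1.   ] [-0.03  0.45  0.06] 0.06442205358445809 0.0 [-0.41  0.19 -0.12  1.26  0.   -0.73]
top (np.int64(232), np.int64(204)) bright centroid 233.26126126126127 204.9009009009009 box 228 239 199 210 111
pred [[232.4, 204.3], [232.1, 204.0], [231.5, 203.4]]
side (np.int64(253), np.int64(184)) bright centroid 255.15625 185.1875 box 249 259 181 188 32
pred [[253.4, 184.4], [253.4, 181.4], [253.4, 175.3]]
```

```bash
python3 -c "
from workcell import env;print(env.hand_in())"
```

```text
the job is handed in; nothing more can be done
None
```

The thick stem stands upright and fully home in the square foot's bore, after an edge-first entry at a lean of about 16°, held for about 0.6 s some 5–6 mm inside the mouth. I released it, the gripper is clear, the slim stem was never touched, and the job was handed in at about 13 s.

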